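# Demagnetise a pocket watch

## Robot

A 7-joint arm with a two-finger parallel gripper is mounted at the origin on the work surface. World frame = base frame: x ahead of the robot, y to its left, z up, the work surface at z = 0. Lengths are in m, angles in rad, forces in N, time in s.
With the tool pointing down it reaches from about 0.425 to 0.875 m from the base axis. Payload 4.7 kg.
Tool frame: the origin (TCP) lies midway between the tips of the shut fingers; the grasp point (between the pads) lies arm.grasp_offset behind it (arm.grasp_offset is the distance from the TCP to the grasp point, in m); z points along the fingers, y is the line along which they close (so a half turn about z gives the same grasp; the last joint's range is limited). The gripper opens to 87 mm and grips with 3 to 60 N. Pads are 19 mm wide; open, the fingers measure 117 mm over their backs; the gripper's body (75 mm by 190 mm) begins 51 mm behind the grasp point.
Start: joints at [1.131, 0.321, -0.07, 1.45, 0.023, 1.371, -0.057], TCP at [0.285, -0.584, 0.223] pointing down, gripper open.
Joint ranges: [-2.86, 2.86], [-0.3, 2.09], [-1.38, 1.24], [0.06, 2.45], [-1.56, 4.7], [0.09, 2.05], [-2.69, 2.69]. Speed limits (rad/s): [2.57, 2.57, 3.14, 3.14, 3.14, 3.14, 3.14].

## Interface

Orientations are given as a 3x3 rotation matrix whose columns are the frame's x, y, z axes.
In Python, from cell import arm gives the robot as it stands.
- The arm moves only by the tool jog_arm, never from a script. Its argument "series" is one flat list of numbers, 6 for each row, row after row: the shift along the tool's x, y, z in m, then the turn, a rotation vector about the tool's x, y, z in degrees. A call has 1 to 8 rows; each row shifts and turns the commanded pose from where the row before left it, along the tool's axes as they then stand; what a row does not reach is not made up. A row lasts 1/10 s, in which the tool goes at most 50 mm and 8.59 degrees, less where a joint would pass 70% of its speed; a pose out of reach is approached as far as the arm can. A call is refused whole if a number of a shift passes 0.05 or a number of a turn 8.59, either way. A call with a gripper value outside its range is refused whole. "gripper" is the closure, from 0 (fully open) to 1 (shut), set as the call begins (left out, the last holds). The fingers move at their own pace and stop on an object; the grip force is fixed at half the most. Time passes only in rows, so rows that do not move let the fingers close. It gives the time, the measured TCP pose, the force, the opening and the grip force at its end, in the units of the state.
- arm.read_state(): the state, without advancing time (a new reading comes with each control period).
- arm.grab_frame(name): name is "scene" or "top" or "wrist"; returns a dict with "image" (420x560x3 uint8, red, green, blue), "fx", "fy", "cx", "cy" (pixels), "view" (4x4, takes a point from world to camera coordinates); the wrist camera has in their place "T_tool_cam" (4x4, takes a point from camera to tool coordinates, whose origin is the TCP and whose axes are the flange's). Camera axes: x right, y down, z forward; pixel columns grow to the right and rows downward; lengths in m; the calibration is good to about 2 mm. A picture is of the moment at which its call begins: read the wrist's pose just before it. There is no depth.
- arm.job_done(): hands the job in; it is judged then, once.
Trained networks look in the newest picture that a camera, given by its name, has taken for a name from the list of things; names that differ only in an ending like _2 or _b are one class to them, and where a whole thing is asked for, a point or a joint stands for the part that bears it (a point fixed in the world has none). Each returns a list of dicts, best first, with "score" (0 to 1); they miss things now and then, are a little off and sometimes report something else, mostly with a low value. They report only what shows in the picture. A call takes as long as a camera call.
- arm.spot_in(camera, thing): "point" ([x, y, z] in m, in world coordinates, good to about 4 mm: the middle of the surface that is visible of it).
- arm.silhouettes(camera, thing): "pixels" (420x560 bool, what is visible of it).
The state is a dict: "time_s": time; "joint_positions": joint angles; "joint_velocities": joint speeds; "joint_torque": joint torques, N m; "ee_pos": TCP position; "tcp_rot": TCP orientation; "force": force on the tool from outside, world axes, zero at the start; "wrist_torque": the same for the moment, N m; "grip_width": finger opening in m; "gripper_force": force on a finger pad.
Only numpy, scipy, OpenCV 4.12 (cv2) and the standard library are available. Lean on these libraries where they do the work, as an engineer would, in place of code of your own. Each camera call takes 0.05 s, during which the arm holds its last target. There are 200 camera calls.

## Task

The larger of the two pocket watches in the job tray has become magnetised. Lay it dial up on the round rubber pad of the demagnetiser with its case wholly on the pad, let go of it, push the button fully down and let it come back up while the watch lies there, then put the watch back dial up in its own compartment of the tray. Set the watch down each time without dropping it, and leave the other watch, the loupe, the pliers and the cushion where they are.

Things in the scene. Friction and masses are not known exactly. Their poses are not given: they have to be found in the camera images.
- large_watch: The pocket watch to treat, steel, white dial. Case 56 mm dia, 16 mm thick, full dia from 4 to 12 mm above its back. Crown and wire bow (23 mm wide) stick out on one side to 50 mm from the centre. About 0.12 kg. Origin: centre of the case back (underside). z out of the dial; x towards the bow. Starts dial up in either tray compartment, within 18 mm of its middle, bow roughly away from the robot.
- small_watch: The other pocket watch, same make and materials: case 42 mm in diameter, 12 mm thick, bow out to 38 mm from the centre. Loose; origin and axes as for the large watch. It lies dial up in the tray's other compartment and must stay there.
- tray: Shallow wooden tray with grey felt floor, fixed, 127 mm (x) by 258 mm (y). Origin: centre of its underside, on the bench. Walls 6 mm thick, tops 12 mm above the bench; felt 5 mm above it. A middle wall at y = 0 makes two compartments 115 mm (x) by 120 mm (y), centred at y = +64 and -64 mm of its frame. One watch lies in each.
- demagnetiser: Grey steel box, fixed, 150 mm (x) by 230 mm (y), flat top 70 mm above the bench. Origin: centre of its underside. The rubber pad is on the +y half of the top, the button on the aluminium plate of the -y half, towards -x. It stands left or right of the robot's centre line, the tray on the other side.
- pad (a point): Centre of the top face of the demagnetiser's round black rubber pad, 90 mm in diameter and 3 mm thick; 73 mm above the bench. x and y are the demagnetiser's axes.
- button_top (a point): Centre of the top face of the black round push button, 30 mm in diameter, in a steel collar 46 mm in diameter and 12 mm high. At rest it stands 92 mm above the bench, 10 mm above its collar. It is 123 mm from the pad's centre. Moves with the button.
- button (a joint): Travel of the push button straight down, in m: 0 at rest (up), 0.006 fully down. A spring returns it: about 1.5 N starts it moving, 5 N holds it fully down.
- loupe: Bystander: black eye loupe standing on its wide end, 36 mm in diameter, 32 mm high; loose. Origin: centre of its underside.
- pliers: Bystander: small pliers with dark rubber handles, about 130 mm long, 10 mm high, lying flat; loose. Origin: near the pivot, on the bench; x towards the jaws.
- cushion: Bystander: round blue casing cushion, 76 mm in diameter, 21 mm high; loose. Origin: centre of its underside.

How it is judged:
By the outcome, as a careful person would: the job done as asked, in the order asked, and still so for the second after the job is handed in, with the robot touching nothing.
It also fails if it takes over 66 s, if anything falls off the work surface, if the arm or the gripper's body presses on something with over 40 N, if the wrist force passes 120 N, or if a joint passes its speed limit or range.

## Working session

There is one attempt and no reset: what is moved stays moved. The work goes in short steps, Python scripts to look and compute and a tool call to move; the robot and the scene stay as the last step left them, time stands still between calls to the robot, and variables do not carry over. Pictures are saved under pics/ and viewed, at most 10 in all, crops included, and the job is handed in when it is done.

Besides the shell and the picture viewer there is one more tool, called after "Emit:" as name(argument=value, ...), one argument or row to a line, values as JSON. jog_arm: Moves the arm, as the interface text tells. Its arguments: {"type":"object","properties":{"series":{"type":"array","items":{"type":"number"}},"gripper":{"type":"number"}},"required":["series"]}

```bash
mkdir -p pics; ls; cat > h.py <<'E'
import numpy as np, cv2
from cell import arm
def cam(f,st=None):
    K=np.array([[f["fx"],0,f["cx"]],[0,f["fy"],f["cy"]],[0,0,1]])
    if "view" in f: V=np.array(f["view"])
    else:
        T=np.eye(4);T[:3,:3]=st["tcp_rot"];T[:3,3]=st["ee_pos"]
        V=np.linalg.inv(T@np.array(f["T_tool_cam"]))
    return K,V
def proj(K,V,p):
    q=V[:3,:3]@np.array(p)+V[:3,3]; q=K@q; return q[:2]/q[2]
def onplane(K,V,uv,z):
    d=V[:3,:3].T@np.linalg.inv(K)@np.array([uv[0],uv[1],1]); o=-V[:3,:3].T@V[:3,3]
    return o+d*(z-o[2])/d[2]
def tri(cs):
    A=[];
    for K,V,uv in cs:
        P=K@V[:3]; A+= [uv[0]*P[2]-P[0],uv[1]*P[2]-P[1]]
    x=np.linalg.svd(np.array(A))[2][-1]; return x[:3]/x[3]
def grab(n,save=None):
    st=arm.read_state(); f=arm.grab_frame(n)
    if save: cv2.imwrite("pics/"+save,f["image"][...,::-1])
    return cam(f,st)
def cen(m):
    ys,xs=np.nonzero(m); return np.array([xs.mean(),ys.mean()])
E
python3 - <<'E'
from h import *
s=arm.read_state(); print({k:np.round(v,3).tolist() for k,v in s.items()}, arm.grasp_offset)
C={}
for n in("scene","top"):
    C[n]=grab(n,n+"0.png")
    print(n,-C[n][1][:3,:3].T@C[n][1][:3,3])
    for t in("large_watch","small_watch","tray","demagnetiser","pad","button_top","loupe","pliers","cushion"):
        a=arm.spot_in(n,t); b=arm.silhouettes(n,t)
        print(t,[(np.round(x["point"],3).tolist(),round(x["score"],2)) for x in a[:2]],[(cen(x["pixels"]).round(1).tolist(),int(x["pixels"].sum()),round(x["score"],2)) for x in b[:2]])
E
```

```text
pics
{'time_s': 0.0, 'joint_positions': [1.131, 0.322, -0.07, 1.452, 0.023, 1.371, -0.057], 'joint_velocities': [-0.002, 0.002, 0.001, 0.0, 0.0, 0.0, 0.0], 'joint_torque': [-0.001, -49.129, -0.404, -31.253, -0.064, 0.044, 0.0], 'ee_pos': [0.285, -0.584, 0.221], 'tcp_rot': [[0.899, 0.438, -0.001], [0.438, -0.899, 0.002], [-0.0, -0.002, -1.0]], 'force': [-0.308, -0.48, -0.144], 'wrist_torque': [-0.01, 0.011, 0.017], 'gripper_force': 0.0, 'grip_width': 0.087} 0.0187
scene [ 1.06560075 -0.66323119  0.73927208]
large_watch [] [([148.2, 296.1], 630, 0.78), ([289.7, 178.9], 4998, 0.58)]
small_watch [] [([184.0, 253.6], 295, 0.61)]
tray [([0.521, -0.214, 0.006], 0.82)] [([164.5, 281.2], 5697, 0.96)]
demagnetiser [([0.587, 0.14, 0.07], 0.63)] [([290.3, 179.2], 5208, 0.94)]
pad [([0.585, 0.142, 0.074], 0.96)] [([289.9, 178.5], 4936, 0.81)]
button_top [([0.526, -0.271, 0.022], 0.53)] []
loupe [([0.773, -0.22, 0.022], 0.55)] [([270.8, 332.6], 363, 0.59)]
pliers [([0.79, 0.0, 0.011], 0.58), ([0.772, -0.222, 0.022], 0.34)] [([336.1, 263.6], 433, 0.68)]
cushion [([0.754, 0.189, 0.024], 0.56)] [([361.7, 207.7], 637, 0.9)]
top [ 0.54516655 -0.02108176  0.81624325]
large_watch [([0.526, -0.272, 0.024], 0.91)] [([421.6, 275.5], 843, 0.65)]
small_watch [([0.503, -0.148, 0.02], 0.85)] []
tray [([0.514, -0.202, 0.002], 0.66)] [([385.4, 281.6], 8428, 0.84)]
demagnetiser [([0.562, 0.178, 0.073], 0.77)] [([167.0, 256.9], 11935, 0.84), ([208.7, 261.1], 256, 0.68)]
pad [([0.562, 0.181, 0.07], 0.89), ([0.503, -0.144, 0.017], 0.37)] [([166.9, 257.2], 11940, 0.84)]
button_top [([0.556, 0.102, 0.094], 0.64)] [([209.1, 261.2], 237, 0.32)]
loupe [([0.764, -0.215, 0.033], 0.71)] [([381.3, 147.8], 288, 0.65)]
pliers [([0.787, 0.007, 0.011], 0.65), ([0.565, 0.18, 0.07], 0.21)] [([266.2, 141.2], 568, 0.95)]
cushion [([0.747, 0.194, 0.016], 0.78)] [([168.2, 159.4], 1231, 0.57), ([266.5, 141.2], 527, 0.45)]
```

View pics/top0.png

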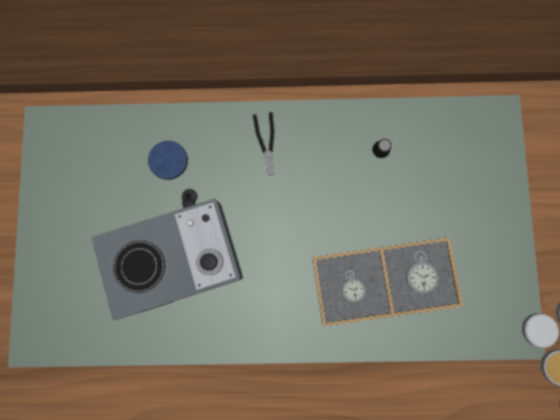

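View pics/scene0.png

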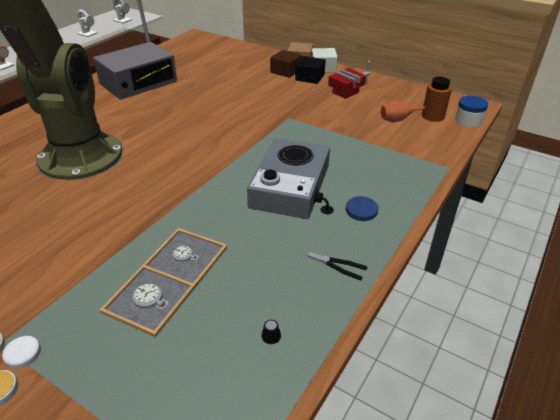

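Top view: the large watch is at about (423,277) in the right-hand compartment with its bow up, and the small watch is at (353,290). The pad is at (139,266) and the button at (209,261). The scene view agrees: watch (148,295), pad (295,155), button (270,176). The network's scene "large_watch" and "pad" blobs cover the wrong things in places, so I measure from the picture.

```bash
python3 - <<'E'
from h import *
T=grab("top");S=grab("scene")
for n,a,b in(("watch",(422.5,277.5),(147.5,295)),("small",(353,290.5),(182.5,253.5)),("pad",(139,266),(295.5,155.5)),("btn",(209,261.5),(270,175.5))):
    print(n,tri([(*T,a),(*S,b)]).round(4))
for z,pts in((.021,[(422.5,277.5),(420.5,257)]),(.073,[(139,266)]),(.092,[(209,261.5)]),(.012,[(313,256),(450,239),(460,305),(323,326),(381,249),(391,315)]),(.07,[(93,237),(217,201),(241,278),(113,319)])):
    for p in pts: print(z,p,onplane(*T,p,z).round(4))
E
```

```text
watch [ 0.5216 -0.2729  0.0157]
small [ 0.4996 -0.1464  0.0107]
pad [0.5507 0.2305 0.068 ]
btn [0.556  0.1063 0.0832]
0.021 (422.5, 277.5) [ 0.5202 -0.2726  0.021 ]
0.021 (420.5, 257) [ 0.5573 -0.2713  0.021 ]
0.073 (139, 266) [0.5499 0.2282 0.073 ]
0.092 (209, 261.5) [0.5551 0.1041 0.092 ]
0.012 (313, 256) [ 0.5629 -0.0756  0.012 ]
0.012 (450, 239) [ 0.5896 -0.3307  0.012 ]
0.012 (460, 305) [ 0.4694 -0.3401  0.012 ]
0.012 (323, 326) [ 0.4362 -0.0901  0.012 ]
0.012 (381, 249) [ 0.5735 -0.2021  0.012 ]
0.012 (391, 315) [ 0.4537 -0.2141  0.012 ]
0.07 (93, 237) [0.6016 0.3113 0.07  ]
0.07 (217, 201) [0.6608 0.0942 0.07  ]
0.07 (241, 278) [0.5263 0.0528 0.07  ]
0.07 (113, 319) [0.4613 0.2713 0.07  ]
```

Emit:
jog_arm(
  series=[0.0436, -0.0221, 0, 0, 0, 0, 0.0436, -0.0221, 0, 0, 0, 0, 0.0436, -0.0221, 0, 0, 0, 0, 0.0436, -0.0221, 0, 0, 0, 0, 0.0436, -0.0221, 0, 0, 0, 0, 0.0436, -0.0221, 0, 0, 0, 0, 0.0436, -0.0221, 0, 0, 0, 0, 0.0436, -0.0221, 0, 0, 0, 0],
)

```text
time_s: 2.8
ee_pos: [0.5219, -0.2708, 0.223]
tcp_rot: [[0.899, 0.438, 0.001], [0.438, -0.899, -0.001], [0.0, 0.001, -1.0]]
force: [0.6, -0.4, -0.4]
grip_width: 0.0871
gripper_force: 0.0
```

Emit:
jog_arm(
  series=[0, 0, 0, 0, 0, 7, 0, 0, 0, 0, 0, 7, 0, 0, 0, 0, 0, 7, 0, 0, 0, 0, 0, 0, 0, 0, 0, 0, 0, 0],
)

```text
time_s: 3.3
ee_pos: [0.5209, -0.2725, 0.2226]
tcp_rot: [[0.996, 0.09, 0.0], [0.09, -0.996, -0.0], [0.0, 0.0, -1.0]]
force: [-0.8, -0.0, -0.2]
grip_width: 0.0868
gripper_force: 0.0
```

```bash
cat >> h.py <<'E'
def disc(img_mask):
    c=max(cv2.findContours(img_mask.astype(np.uint8),0,1)[0],key=cv2.contourArea); return cv2.fitEllipse(cv2.convexHull(c))
def totool(st,p):
    return np.array(st["tcp_rot"]).T@(np.array(p)-np.array(st["ee_pos"]))
E
python3 - <<'E'
from h import *
s=arm.read_state(); print(s["time_s"],np.round(s["ee_pos"],4),np.round(s["tcp_rot"],3).tolist())
K,V=grab("wrist","w1.png"); print(-V[:3,:3].T@V[:3,3],V[:3,:3].round(2).tolist())
for t in("large_watch","tray"):
    for x in arm.silhouettes("wrist",t)[:2]: print(t,x["score"],cen(x["pixels"]),x["pixels"].sum(),disc(x["pixels"]))
    for x in arm.spot_in("wrist",t)[:1]: print(x)
E
```

```text
3.3 [ 0.5209 -0.2725  0.2226] [[0.996, 0.09, 0.0], [0.09, -0.996, -0.0], [0.0, 0.0, -1.0]]
[ 0.59524707 -0.26505031  0.38426527] [[0.09, -1.0, 0.0], [-0.96, -0.09, 0.28], [-0.28, -0.03, -0.96]]
large_watch 0.97 [275.60695538 186.34711286] 1524 ((276.1558532714844, 184.28561401367188), (41.83079528808594, 52.41318130493164), 13.413166999816895)
{'point': [0.5243, -0.2735, 0.0175], 'score': 0.93}
tray 0.62 [224.3658224  184.62514495] 16385 ((222.44488525390625, 186.0467071533203), (108.65532684326172, 341.8929138183594), 88.5837173461914)
{'point': [0.5214, -0.2062, 0.0059], 'score': 0.7}
```

View pics/w1.png

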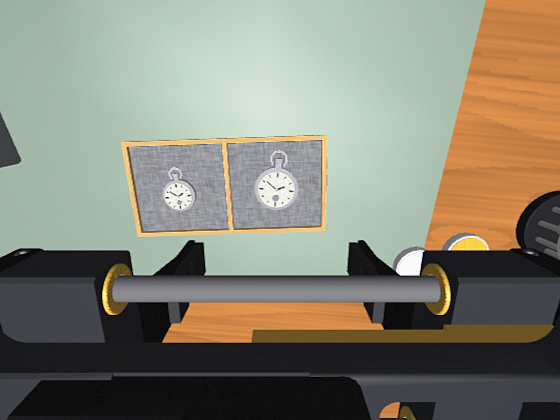

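Wrist view: the large watch's dial is centred near (276.5,187.5), with the bow up at (279,158). Its compartment spans columns 229–325.

```bash
python3 - <<'E'
from h import *
K,V=grab("wrist")
for z,p in((.021,(276.5,187.5)),(.015,(279,155)),(.012,(227,143)),(.012,(324,137)),(.012,(232,229)),(.012,(325,227))): print(p,onplane(K,V,p,z).round(4))
T=grab("top");S=grab("scene")
print(tri([(K,V,(276.5,187.5)),(*T,(422.5,277.5))]),tri([(K,V,(276.5,187.5)),(*S,(147.5,295))]))
E
```

```text
(276.5, 187.5) [ 0.5204 -0.2726  0.021 ]
(279, 155) [ 0.5607 -0.2721  0.015 ]
(227, 143) [ 0.5695 -0.2063  0.012 ]
(324, 137) [ 0.5873 -0.3258  0.012 ]
(232, 229) [ 0.4562 -0.2177  0.012 ]
(325, 227) [ 0.4701 -0.3429  0.012 ]
[ 0.52027144 -0.27262247  0.02069395] [ 0.52048917 -0.271141    0.01304841]
```

Emit:
jog_arm(
  series=[0, 0, 0.04, 0, 0, 0, 0, 0, 0.04, 0, 0, 0, 0, 0, 0.04, 0, 0, 0, 0, 0, 0, 0, 0, 0],
  gripper=0.17,
)

```text
time_s: 4.1
ee_pos: [0.5166, -0.2705, 0.0968]
tcp_rot: [[0.996, 0.087, -0.01], [0.088, -0.996, 0.005], [-0.01, -0.006, -1.0]]
force: [-0.9, 0.1, -1.1]
grip_width: 0.0731
gripper_force: 0.0
```

```bash
python3 - <<'E'
from h import *
s=arm.read_state(); print(s["time_s"],np.round(s["ee_pos"],4))
K,V=grab("wrist","w2.png")
for t in("large_watch",):
    for x in arm.silhouettes("wrist",t)[:2]: print(t,x["score"],cen(x["pixels"]),x["pixels"].sum())
    for x in arm.spot_in("wrist",t)[:1]: print(x)
E
```

```text
4.1 [ 0.5166 -0.2705  0.0968]
large_watch 0.87 [279.06838535 207.10230665] 3685
{'point': [0.5328, -0.2159, 0.0062], 'score': 0.49}
```

View pics/w2.png

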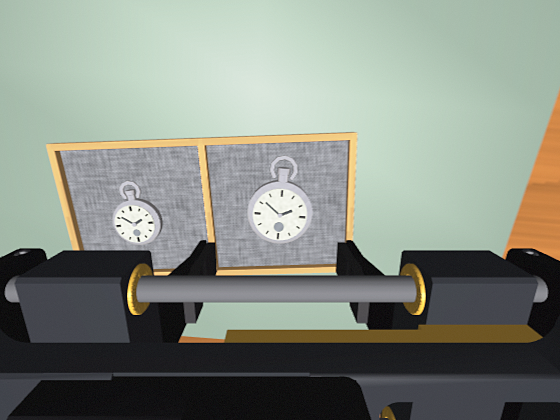

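Closer wrist view: the watch is at (280,212), midway between the fingers and with clear felt on both sides. The pose was still settling, so I measure again.

```bash
python3 - <<'E'
from h import *
grab("top");s=arm.read_state();f=arm.grab_frame("wrist");K,V=cam(f,s)
m=(f["image"].min(2)>150).astype(np.uint8);m[:160]=0;m[252:]=0;m[:,:235]=0;m[:,325:]=0
m=cv2.morphologyEx(m,cv2.MORPH_CLOSE,np.ones((9,9)))
m=cv2.morphologyEx(m,cv2.MORPH_OPEN,cv2.getStructuringElement(2,(25,25)))
e=disc(m);print(e,onplane(K,V,e[0],.021).round(4))
print(s["time_s"],np.round(s["ee_pos"],4),np.round(s["tcp_rot"],3).tolist(),s["grip_width"],"tool",totool(s,onplane(K,V,e[0],.021)))
E
```

```text
((279.5, 205.5), (110.86332702636719, 122.15238189697266), 90.0) [ 0.531  -0.2751  0.021 ]
4.3 [ 0.5227 -0.2732  0.1053] [[0.996, 0.087, 0.004], [0.087, -0.996, -0.002], [0.004, 0.002, -1.0]] 0.07196669500327027 tool [0.00778988 0.00242093 0.0843354 ]
```

Emit:
jog_arm(
  series=[-0.0005, 0, 0.02, 0, 0, 0, 0, 0, 0.02, 0, 0, 0, 0, 0, 0.018, 0, 0, 0, 0, 0, 0.013, 0, 0, 0, 0, 0, 0.01, 0, 0, 0, 0, 0, 0.008, 0, 0, 0, 0, 0, 0, 0, 0, 0, 0, 0, 0, 0, 0, 0],
)

```text
time_s: 5.15
ee_pos: [0.5208, -0.2727, 0.014]
tcp_rot: [[0.996, 0.087, 0.001], [0.087, -0.996, -0.0], [0.001, 0.0, -1.0]]
force: [0.9, -0.9, -0.5]
grip_width: 0.072
gripper_force: 0.0
```

```bash
python3 - <<'E'
from h import *
grab("wrist","w3.png")
E
```

```text
(no output)
```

View pics/w3.png

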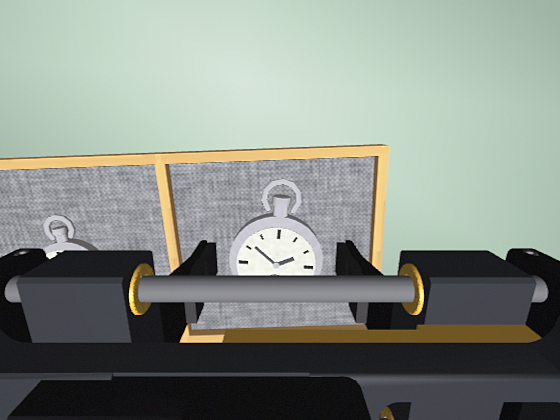

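The fingers straddle the watch, dial at (276,262), with felt visible on both sides. I'll lower a little and close.

Emit:
jog_arm(
  series=[0, 0, 0.003, 0, 0, 0, 0, 0, 0.0025, 0, 0, 0, 0, 0, 0, 0, 0, 0, 0, 0, 0, 0, 0, 0],
)

```text
time_s: 5.6
ee_pos: [0.5204, -0.2725, 0.008]
tcp_rot: [[0.996, 0.087, -0.0], [0.087, -0.996, -0.0], [-0.0, -0.0, -1.0]]
force: [-0.1, -0.2, -0.2]
grip_width: 0.0723
gripper_force: 0.0
```

Emit:
jog_arm(
  series=[0, 0, 0, 0, 0, 0, 0, 0, 0, 0, 0, 0, 0, 0, 0, 0, 0, 0, 0, 0, 0, 0, 0, 0, 0, 0, 0, 0, 0, 0, 0, 0, 0, 0, 0, 0],
  gripper=0.5,
)

```text
time_s: 6.2
ee_pos: [0.5205, -0.2725, 0.0081]
tcp_rot: [[0.996, 0.087, 0.0], [0.087, -0.996, -0.0], [0.0, 0.0, -1.0]]
force: [-0.8, 0.1, 0.2]
grip_width: 0.0546
gripper_force: 30.0
```

Emit:
jog_arm(
  series=[0, 0, -0.01, 0, 0, 0, 0, 0, -0.02, 0, 0, 0, 0, 0, -0.03, 0, 0, 0, 0, 0, -0.03, 0, 0, 0, 0, 0, -0.03, 0, 0, 0, 0, 0, -0.02, 0, 0, 0, 0, 0, -0.01, 0, 0, 0, 0, 0, 0, 0, 0, 0],
)

```text
time_s: 7.0
ee_pos: [0.5212, -0.2728, 0.1598]
tcp_rot: [[0.996, 0.087, 0.003], [0.087, -0.996, -0.002], [0.002, 0.002, -1.0]]
force: [-0.3, -0.0, -1.7]
grip_width: 0.0552
gripper_force: 30.0
```

```bash
python3 - <<'E'
from h import *
grab("wrist","w4.png");s=arm.read_state();print(np.round(s["ee_pos"],4),s["force"],s["grip_width"])
E
```

```text
[ 0.5204 -0.2725  0.1581] [-0.22224642 -0.18671795 -1.11897613] 0.05455661472926027
```

View pics/w4.png

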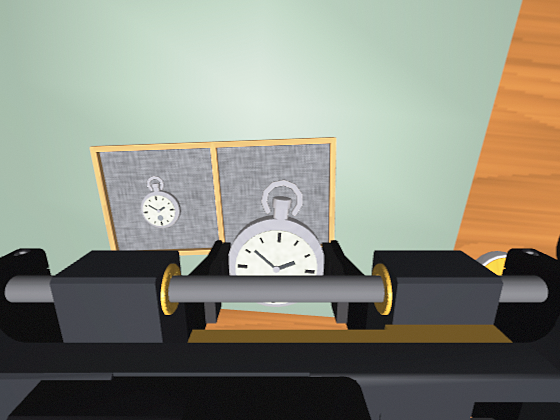

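Held level, with the dial up at (277,255). I carry it over to the pad.

Emit:
jog_arm(
  series=[0.009, -0.015, 0, 0, 0, 0, 0.009, -0.03, 0, 0, 0, 0, 0.009, -0.04, 0, 0, 0, 0, 0.009, -0.04, 0, 0, 0, 0, 0.009, -0.04, 0, 0, 0, 0, 0.009, -0.04, 0, 0, 0, 0, 0.009, -0.04, 0, 0, 0, 0, 0.01, -0.04, 0, 0, 0, 0],
)

```text
time_s: 7.85
ee_pos: [0.567, 0.0193, 0.1561]
tcp_rot: [[0.996, 0.087, -0.003], [0.087, -0.996, -0.0], [-0.003, -0.0, -1.0]]
force: [-0.4, 0.3, -0.4]
grip_width: 0.0547
gripper_force: 30.0
```

Emit:
jog_arm(
  series=[0, -0.04, 0, 0, 0, 0, 0, -0.04, 0, 0, 0, 0, 0, -0.04, 0, 0, 0, 0, 0, -0.04, 0, 0, 0, 0, 0, -0.03, 0, 0, 0, 0, 0, -0.02, 0, 0, 0, 0, 0, -0.002, 0, 0, 0, 0, 0, 0, 0, 0, 0, 0],
)

```text
time_s: 8.65
ee_pos: [0.5491, 0.2284, 0.1566]
tcp_rot: [[0.996, 0.088, -0.002], [0.088, -0.996, -0.001], [-0.003, 0.001, -1.0]]
force: [-1.0, 0.4, -1.6]
grip_width: 0.0547
gripper_force: 30.0
```

```bash
python3 - <<'E'
from h import *
grab("scene");s=arm.read_state();print(s["time_s"],np.round(s["ee_pos"],4),np.round(s["tcp_rot"],3).tolist(),s["force"],s["grip_width"])
grab("wrist","w5.png")
print([ (x["point"],x["score"]) for x in arm.spot_in("wrist","button_top")])
E
```

```text
8.7 [0.5497 0.2271 0.1568] [[0.996, 0.086, -0.002], [0.086, -0.996, -0.002], [-0.002, 0.002, -1.0]] [-0.66155808 -0.24778634 -1.52994527] 0.05478518899559741
[([0.5534, 0.1117, 0.093], 0.56), ([0.7244, 0.2, 0.023], 0.34)]
```

View pics/w5.png

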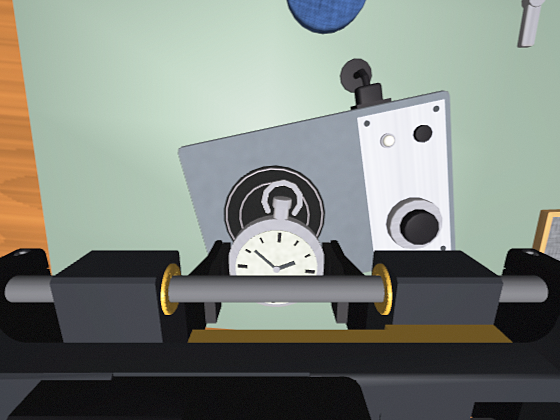

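Here the pad's ellipse is centred near (275,213), partly hidden by the watch, and the button top is at (420,228).

```bash
python3 - <<'E'
from h import *
s=arm.read_state();f=arm.grab_frame("wrist");K,V=cam(f,s)
T=grab("top")
print(s["ee_pos"],onplane(K,V,(275,213),.073).round(4),onplane(K,V,(420,228),.092).round(4))
print(tri([(K,V,(275,213)),(*T,(139,266))]),tri([(K,V,(420,228)),(*T,(209,261.5))]))
# predicted pad outline check
for c in((.549,.228),(.55,.231),(.552,.228)):
    q=[proj(K,V,(c[0]+.045*np.cos(t),c[1]+.045*np.sin(t),.073)) for t in np.linspace(0,6.28,90)]
    q=np.array(q);print(c,q.min(0).round(1),q.max(0).round(1))
E
```

```text
[0.55025684 0.22660155 0.15738606] [0.551  0.2281 0.073 ] [0.5538 0.108  0.092 ]
[0.55010111 0.22843371 0.07172069] [0.55438925 0.10517035 0.08797177]
(0.549, 0.228) [223.9 164. ] [325.8 261.5]
(0.55, 0.231) [220.5 162.5] [322.6 260.3]
(0.552, 0.228) [224.  160.4] [326.3 258.6]
```

Emit:
jog_arm(
  series=[0, -0.001, 0.02, 0, 0, 0, 0, 0, 0.02, 0, 0, 0, 0, 0, 0.018, 0, 0, 0, 0, 0, 0.01, 0, 0, 0, 0, 0, 0.006, 0, 0, 0, 0, 0, 0.003, 0, 0, 0, 0, 0, 0, 0, 0, 0, 0, 0, 0, 0, 0, 0],
)

```text
time_s: 9.7
ee_pos: [0.5503, 0.2303, 0.0818]
tcp_rot: [[0.996, 0.087, 0.001], [0.087, -0.996, 0.0], [0.001, -0.0, -1.0]]
force: [-0.4, 0.3, -0.6]
grip_width: 0.0543
gripper_force: 30.0
```

Emit:
jog_arm(
  series=[0, 0, 0.001, 0, 0, 0, 0, 0, 0.001, 0, 0, 0, 0, 0, 0, 0, 0, 0, 0, 0, 0, 0, 0, 0],
)

```text
time_s: 10.1
ee_pos: [0.5497, 0.23, 0.0791]
tcp_rot: [[0.996, 0.087, 0.0], [0.087, -0.996, -0.0], [0.0, 0.0, -1.0]]
force: [-0.2, -0.4, -0.9]
grip_width: 0.0547
gripper_force: 30.0
```

Emit:
jog_arm(
  series=[0, 0.001, 0.001, 0, 0, 0, 0, 0, 0.001, 0, 0, 0, 0, 0, 0, 0, 0, 0, 0, 0, 0, 0, 0, 0],
)

```text
time_s: 10.5
ee_pos: [0.5498, 0.2289, 0.0769]
tcp_rot: [[0.996, 0.087, -0.0], [0.087, -0.996, -0.0], [-0.0, 0.0, -1.0]]
force: [0.7, -0.7, 0.0]
grip_width: 0.0544
gripper_force: 30.0
```

Emit:
jog_arm(
  series=[0, 0, 0.0007, 0, 0, 0, 0, 0, 0, 0, 0, 0, 0, 0, 0, 0, 0, 0],
)

```text
time_s: 10.8
ee_pos: [0.5498, 0.229, 0.0763]
tcp_rot: [[0.996, 0.087, -0.0], [0.087, -0.996, -0.0], [-0.0, 0.0, -1.0]]
force: [0.5, -0.4, -0.9]
grip_width: 0.0544
gripper_force: 30.0
```

Emit:
jog_arm(
  series=[0, 0, 0.0007, 0, 0, 0, 0, 0, 0, 0, 0, 0, 0, 0, 0, 0, 0, 0],
)

```text
time_s: 11.1
ee_pos: [0.5499, 0.229, 0.0761]
tcp_rot: [[0.996, 0.087, 0.0], [0.087, -0.996, -0.0], [0.0, 0.0, -1.0]]
force: [-1.3, -0.0, 3.8]
grip_width: 0.0544
gripper_force: 30.0
```

Emit:
jog_arm(
  series=[0, 0, 0.0005, 0, 0, 0, 0, 0, 0, 0, 0, 0, 0, 0, 0, 0, 0, 0],
)

```text
time_s: 11.4
ee_pos: [0.5499, 0.2291, 0.0761]
tcp_rot: [[0.996, 0.087, 0.0], [0.087, -0.996, -0.0], [0.0, 0.0, -1.0]]
force: [-3.6, -2.0, 7.0]
grip_width: 0.0544
gripper_force: 30.0
```

Contact made at TCP 0.0761. Release.

Emit:
jog_arm(
  series=[0, 0, 0, 0, 0, 0, 0, 0, 0, 0, 0, 0, 0, 0, 0, 0, 0, 0, 0, 0, 0, 0, 0, 0, 0, 0, 0, 0, 0, 0],
  gripper=0.17,
)

```text
time_s: 11.9
ee_pos: [0.5498, 0.229, 0.0749]
tcp_rot: [[0.996, 0.087, -0.0], [0.087, -0.996, -0.0], [-0.0, 0.0, -1.0]]
force: [-0.7, 0.6, -1.4]
grip_width: 0.0717
gripper_force: 0.0
```

Emit:
jog_arm(
  series=[0, 0, -0.01, 0, 0, 0, 0, 0, -0.02, 0, 0, 0, 0, 0, -0.03, 0, 0, 0, 0, 0, -0.03, 0, 0, 0, 0, 0, -0.02, 0, 0, 0, 0, 0, 0, 0, 0, 0, 0, 0, 0, 0, 0, 0],
)

```text
time_s: 12.6
ee_pos: [0.5499, 0.229, 0.1855]
tcp_rot: [[0.996, 0.087, 0.001], [0.087, -0.996, -0.0], [0.001, 0.0, -1.0]]
force: [-0.2, -0.7, 0.1]
grip_width: 0.0722
gripper_force: 0.0
```

```bash
python3 - <<'E'
from h import *
s=arm.read_state();f=arm.grab_frame("wrist");K,V=cam(f,s);cv2.imwrite("pics/w6.png",f["image"][...,::-1])
print(s["time_s"],np.round(s["ee_pos"],4))
for x in arm.silhouettes("wrist","large_watch")[:1]: print(x["score"],cen(x["pixels"]))
print(arm.spot_in("wrist","large_watch")[:1])
E
```

```text
12.6 [0.5499 0.229  0.1855]
0.78 [275.75988142 206.1986166 ]
[{'point': [0.5521, 0.2285, 0.0871], 'score': 0.71}]
```

View pics/w6.png

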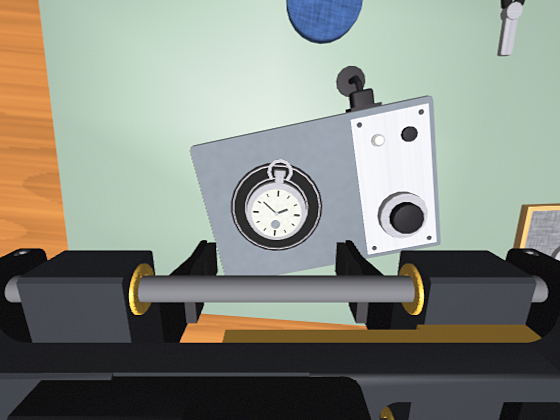

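The watch lies dial up, case centre (276,208), wholly inside the pad outline (232–321). The button top is at (407,217). I go to it with the fingers shut.

Emit:
jog_arm(
  series=[-0.002, 0.03, 0, 0, 0, 0, -0.002, 0.03, 0, 0, 0, 0, -0.002, 0.033, 0, 0, 0, 0, 0, 0.03, 0.02, 0, 0, 0, 0, 0, 0.03, 0, 0, 0, 0, 0, 0.03, 0, 0, 0, 0, 0, 0, 0, 0, 0, 0, 0, 0, 0, 0, 0],
  gripper=1,
)

```text
time_s: 13.55
ee_pos: [0.5539, 0.1061, 0.1046]
tcp_rot: [[0.996, 0.088, -0.002], [0.088, -0.996, 0.0], [-0.002, -0.0, -1.0]]
force: [0.9, 0.6, 0.4]
grip_width: 0.016
gripper_force: 0.0
```

```bash
python3 - <<'E'
from h import *
grab("wrist","w7.png");s=arm.read_state();print(s["time_s"],np.round(s["ee_pos"],4),s["grip_width"],s["force"])
E
```

```text
13.6 [0.555  0.1065 0.1059] 0.012148019223347857 [ 0.12360253 -0.03496598  0.60775107]
```

View pics/w7.png

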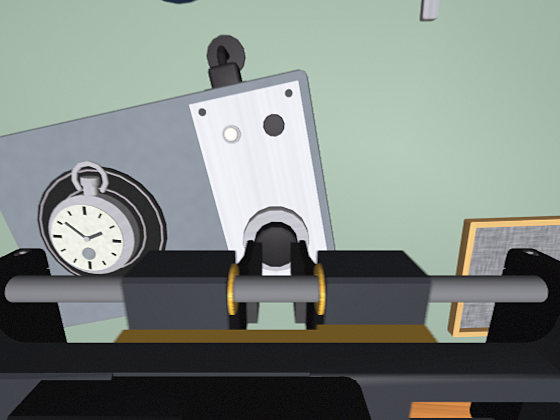

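The fingers are closing right above the button (275,243). Press.

Emit:
jog_arm(
  series=[0, 0, 0, 0, 0, 0, 0, 0, 0.006, 0, 0, 0, 0, 0, 0.006, 0, 0, 0, 0, 0, 0, 0, 0, 0, 0, 0, 0, 0, 0, 0],
)

```text
time_s: 14.1
ee_pos: [0.5544, 0.1059, 0.093]
tcp_rot: [[0.996, 0.087, -0.0], [0.087, -0.996, -0.0], [-0.0, 0.0, -1.0]]
force: [0.6, -0.8, -0.3]
grip_width: 0.0006
gripper_force: 0.0
```

Emit:
jog_arm(
  series=[0, 0, 0.002, 0, 0, 0, 0, 0, 0.002, 0, 0, 0, 0, 0, 0.002, 0, 0, 0, 0, 0, 0.001, 0, 0, 0, 0, 0, 0, 0, 0, 0, 0, 0, 0, 0, 0, 0],
)

```text
time_s: 14.7
ee_pos: [0.5548, 0.106, 0.0865]
tcp_rot: [[0.996, 0.087, 0.0], [0.087, -0.996, -0.0], [0.0, 0.0, -1.0]]
force: [-1.4, -0.4, 4.6]
grip_width: 0.0003
gripper_force: 2.4
```

Emit:
jog_arm(
  series=[0, 0, 0.001, 0, 0, 0, 0, 0, 0.001, 0, 0, 0, 0, 0, 0, 0, 0, 0, 0, 0, 0, 0, 0, 0, 0, 0, 0, 0, 0, 0],
)

```text
time_s: 15.2
ee_pos: [0.5548, 0.106, 0.0863]
tcp_rot: [[0.996, 0.087, 0.001], [0.087, -0.996, -0.001], [0.001, 0.001, -1.0]]
force: [-7.4, -0.7, 16.6]
grip_width: 0.0006
gripper_force: 7.8
```

Hard stop reached at 16 N, so the button is fully down. I raise the tool and go back over the watch.

Emit:
jog_arm(
  series=[0, 0, -0.004, 0, 0, 0, 0, 0, -0.01, 0, 0, 0, 0, 0, -0.03, 0, 0, 0, 0, 0, -0.03, 0, 0, 0, 0, 0, -0.026, 0, 0, 0, 0, 0, 0, 0, 0, 0],
)

```text
time_s: 15.8
ee_pos: [0.5569, 0.1066, 0.1881]
tcp_rot: [[0.996, 0.087, 0.007], [0.087, -0.996, 0.001], [0.007, -0.0, -1.0]]
force: [0.6, 0.3, 0.6]
grip_width: 0.0006
gripper_force: 0.0
```

Emit:
jog_arm(
  series=[0.002, -0.03, 0, 0, 0, 0, 0.002, -0.03, 0, 0, 0, 0, 0.002, -0.033, 0, 0, 0, 0, 0, -0.03, 0, 0, 0, 0, 0, 0, 0, 0, 0, 0, 0, 0, 0, 0, 0, 0, 0, 0, 0, 0, 0, 0],
  gripper=0.17,
)

```text
time_s: 16.5
ee_pos: [0.5499, 0.2273, 0.1832]
tcp_rot: [[0.996, 0.086, -0.001], [0.086, -0.996, -0.001], [-0.001, 0.001, -1.0]]
force: [0.1, -0.0, 0.1]
grip_width: 0.0485
gripper_force: 0.0
```

```bash
python3 - <<'E'
from h import *
s=arm.read_state();f=arm.grab_frame("wrist");K,V=cam(f,s);cv2.imwrite("pics/w8.png",f["image"][...,::-1])
print(s["time_s"],np.round(s["ee_pos"],4),np.round(s["tcp_rot"],3).tolist(),s["grip_width"])
a=cv2.imread("pics/w6.png");b=cv2.imread("pics/w8.png")
cv2.imwrite("pics/w8c.png",np.hstack([x[60:270,170:450] for x in(a,b)]))
E
```

```text
16.5 [0.5499 0.2273 0.1832] [[0.996, 0.086, -0.001], [0.086, -0.996, -0.001], [-0.001, 0.001, -1.0]] 0.048532124010922585
```

View pics/w8c.png

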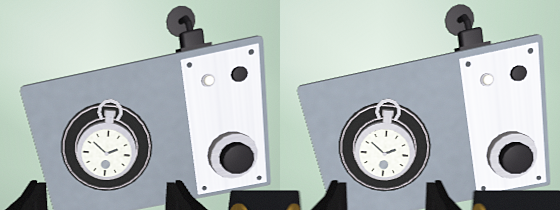

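The before and after crops match: the watch lies unmoved on the pad and the button is up again. Regrasp.

Emit:
jog_arm(
  series=[0, 0, 0, 0, 0, 0, 0, 0, 0, 0, 0, 0, 0, 0, 0, 0, 0, 0, 0, 0, 0, 0, 0, 0],
)

```text
time_s: 16.95
ee_pos: [0.5499, 0.2287, 0.1842]
tcp_rot: [[0.996, 0.087, 0.0], [0.087, -0.996, -0.0], [0.0, 0.0, -1.0]]
force: [-0.9, -0.4, 0.2]
grip_width: 0.0714
gripper_force: 0.0
```

Emit:
jog_arm(
  series=[0, 0, 0.02, 0, 0, 0, 0, 0, 0.03, 0, 0, 0, 0, 0, 0.02, 0, 0, 0, 0, 0, 0.015, 0, 0, 0, 0, 0, 0.01, 0, 0, 0, 0, 0, 0.005, 0, 0, 0, 0, 0, 0, 0, 0, 0, 0, 0, 0, 0, 0, 0],
)

```text
time_s: 17.75
ee_pos: [0.5504, 0.2293, 0.085]
tcp_rot: [[0.996, 0.087, 0.001], [0.087, -0.996, 0.0], [0.001, -0.0, -1.0]]
force: [0.0, -0.1, 0.2]
grip_width: 0.0723
gripper_force: 0.0
```

Emit:
jog_arm(
  series=[0, 0, 0.004, 0, 0, 0, 0, 0, 0.004, 0, 0, 0, 0, 0, 0, 0, 0, 0, 0, 0, 0, 0, 0, 0],
)

```text
time_s: 18.15
ee_pos: [0.5497, 0.229, 0.076]
tcp_rot: [[0.996, 0.087, -0.0], [0.087, -0.996, -0.0], [-0.0, 0.0, -1.0]]
force: [0.3, 0.3, -0.2]
grip_width: 0.0722
gripper_force: 0.0
```

Emit:
jog_arm(
  series=[0, 0, 0, 0, 0, 0, 0, 0, 0, 0, 0, 0, 0, 0, 0, 0, 0, 0, 0, 0, 0, 0, 0, 0, 0, 0, 0, 0, 0, 0, 0, 0, 0, 0, 0, 0],
  gripper=0.5,
)

```text
time_s: 18.75
ee_pos: [0.5499, 0.229, 0.0762]
tcp_rot: [[0.996, 0.087, 0.0], [0.087, -0.996, -0.0], [0.0, 0.0, -1.0]]
force: [-0.2, -0.1, 0.5]
grip_width: 0.0545
gripper_force: 30.0
```

Emit:
jog_arm(
  series=[0, 0, -0.01, 0, 0, 0, 0, 0, -0.02, 0, 0, 0, 0, 0, -0.03, 0, 0, 0, 0, 0, -0.02, 0, 0, 0, 0, 0, -0.01, 0, 0, 0, 0, 0, 0, 0, 0, 0],
)

```text
time_s: 19.35
ee_pos: [0.5506, 0.2295, 0.1678]
tcp_rot: [[0.996, 0.087, 0.003], [0.087, -0.996, 0.001], [0.003, -0.001, -1.0]]
force: [1.1, -0.2, -0.7]
grip_width: 0.0546
gripper_force: 30.0
```

Emit:
jog_arm(
  series=[-0.009, 0.015, 0, 0, 0, 0, -0.009, 0.03, 0, 0, 0, 0, -0.009, 0.04, 0, 0, 0, 0, -0.009, 0.04, 0, 0, 0, 0, -0.009, 0.04, 0, 0, 0, 0, -0.009, 0.04, 0, 0, 0, 0, -0.009, 0.04, 0, 0, 0, 0, -0.01, 0.04, 0, 0, 0, 0],
)

```text
time_s: 20.15
ee_pos: [0.5006, -0.0629, 0.1648]
tcp_rot: [[0.996, 0.087, -0.002], [0.087, -0.996, 0.0], [-0.002, -0.0, -1.0]]
force: [1.1, 0.2, -0.0]
grip_width: 0.0549
gripper_force: 30.0
```

Emit:
jog_arm(
  series=[0, 0.04, 0, 0, 0, 0, 0, 0.04, 0, 0, 0, 0, 0, 0.04, 0, 0, 0, 0, 0, 0.04, 0, 0, 0, 0, 0, 0.03, 0, 0, 0, 0, 0, 0.02, 0, 0, 0, 0, 0, 0.002, 0, 0, 0, 0, 0, 0, 0, 0, 0, 0],
)

```text
time_s: 20.95
ee_pos: [0.5202, -0.2713, 0.1653]
tcp_rot: [[0.996, 0.088, -0.001], [0.088, -0.996, 0.002], [-0.001, -0.002, -1.0]]
force: [-0.3, 0.4, -2.3]
grip_width: 0.0547
gripper_force: 30.0
```

Emit:
jog_arm(
  series=[0, 0, 0, 0, 0, 0, 0, 0, 0, 0, 0, 0],
)

```text
time_s: 21.15
ee_pos: [0.5209, -0.2703, 0.1662]
tcp_rot: [[0.996, 0.09, 0.0], [0.09, -0.996, 0.001], [0.0, -0.001, -1.0]]
force: [0.1, -1.1, -0.7]
grip_width: 0.0546
gripper_force: 30.0
```

Emit:
jog_arm(
  series=[0, 0.0015, 0.02, 0, 0, 0, 0, 0, 0.035, 0, 0, 0, 0, 0, 0.035, 0, 0, 0, 0, 0, 0.03, 0, 0, 0, 0, 0, 0.018, 0, 0, 0, 0, 0, 0.01, 0, 0, 0, 0, 0, 0, 0, 0, 0, 0, 0, 0, 0, 0, 0],
)

```text
time_s: 21.95
ee_pos: [0.5214, -0.2738, 0.0192]
tcp_rot: [[0.996, 0.088, 0.001], [0.088, -0.996, -0.001], [0.001, 0.001, -1.0]]
force: [-0.4, -0.2, -0.9]
grip_width: 0.0545
gripper_force: 30.0
```

Emit:
jog_arm(
  series=[0, 0, 0.004, 0, 0, 0, 0, 0, 0.002, 0, 0, 0, 0, 0, 0, 0, 0, 0, 0, 0, 0, 0, 0, 0],
)

```text
time_s: 22.35
ee_pos: [0.5207, -0.2741, 0.0124]
tcp_rot: [[0.996, 0.087, 0.0], [0.087, -0.996, -0.0], [0.0, 0.0, -1.0]]
force: [-0.2, -0.1, -0.4]
grip_width: 0.0544
gripper_force: 30.0
```

Emit:
jog_arm(
  series=[0, 0, 0.0015, 0, 0, 0, 0, 0, 0.0015, 0, 0, 0, 0, 0, 0, 0, 0, 0, 0, 0, 0, 0, 0, 0],
)

```text
time_s: 22.75
ee_pos: [0.5205, -0.2739, 0.009]
tcp_rot: [[0.996, 0.087, -0.0], [0.087, -0.996, 0.0], [-0.0, -0.0, -1.0]]
force: [0.3, 1.2, -1.5]
grip_width: 0.0544
gripper_force: 30.0
```

Emit:
jog_arm(
  series=[0, 0, 0.0008, 0, 0, 0, 0, 0, 0, 0, 0, 0, 0, 0, 0, 0, 0, 0],
)

```text
time_s: 23.05
ee_pos: [0.5205, -0.274, 0.0083]
tcp_rot: [[0.996, 0.087, -0.0], [0.087, -0.996, -0.0], [-0.0, 0.0, -1.0]]
force: [0.2, 0.3, -0.9]
grip_width: 0.0544
gripper_force: 30.0
```

Emit:
jog_arm(
  series=[0, 0, 0.0006, 0, 0, 0, 0, 0, 0, 0, 0, 0, 0, 0, 0, 0, 0, 0],
)

```text
time_s: 23.35
ee_pos: [0.5206, -0.2741, 0.0082]
tcp_rot: [[0.996, 0.087, 0.0], [0.087, -0.996, -0.0], [0.0, 0.0, -1.0]]
force: [-1.2, -0.0, 3.1]
grip_width: 0.0547
gripper_force: 30.0
```

Contact with the felt. Release and retreat.

Emit:
jog_arm(
  series=[0, 0, 0, 0, 0, 0, 0, 0, 0, 0, 0, 0, 0, 0, 0, 0, 0, 0, 0, 0, 0, 0, 0, 0, 0, 0, 0, 0, 0, 0],
  gripper=0.17,
)

```text
time_s: 23.85
ee_pos: [0.5205, -0.274, 0.0076]
tcp_rot: [[0.996, 0.087, -0.0], [0.087, -0.996, -0.0], [-0.0, 0.0, -1.0]]
force: [-0.0, -1.1, 0.3]
grip_width: 0.072
gripper_force: 0.0
```

Emit:
jog_arm(
  series=[0, 0, -0.01, 0, 0, 0, 0, 0, -0.02, 0, 0, 0, 0, 0, -0.04, 0, 0, 0, 0, 0, -0.04, 0, 0, 0, 0, 0, -0.04, 0, 0, 0, 0, 0, -0.03, 0, 0, 0, 0, 0, 0, 0, 0, 0, 0, 0, 0, 0, 0, 0],
)

```text
time_s: 24.65
ee_pos: [0.521, -0.2742, 0.1892]
tcp_rot: [[0.996, 0.087, 0.002], [0.087, -0.996, -0.001], [0.002, 0.002, -1.0]]
force: [-0.5, 0.2, -0.0]
grip_width: 0.0722
gripper_force: 0.0
```

```bash
python3 - <<'E'
from h import *
grab("scene");s=arm.read_state();print(s["time_s"],np.round(s["ee_pos"],4))
C=grab("wrist")
for t in("large_watch","small_watch"):
    print(t,[(np.round(x["point"],4),x["score"]) for x in arm.spot_in("wrist",t)[:1]],[(x["score"],cen(x["pixels"]),x["pixels"].sum(),onplane(*C,cen(x["pixels"]),.02).round(4)) for x in arm.silhouettes("wrist",t)[:1]])
for t in("loupe","pliers","cushion"):
    print(t,[(np.round(x["point"],3),x["score"]) for x in arm.spot_in("scene",t)[:1]])
E
```

```text
24.7 [ 0.5202 -0.2738  0.1877]
large_watch [(array([ 0.5225, -0.2734,  0.0211]), 0.78)] [(0.66, array([275.75226131, 190.10150754]), np.int64(1990), array([ 0.5236, -0.2726,  0.02  ]))]
small_watch [(array([ 0.5034, -0.1456,  0.0161]), 0.82)] [(0.62, array([168.00186741, 198.2464986 ]), np.int64(1071), array([ 0.5031, -0.1486,  0.02  ]))]
loupe [(array([ 0.771, -0.222,  0.023]), 0.78)]
pliers [(array([ 0.789, -0.002,  0.011]), 0.95)]
cushion [(array([0.753, 0.191, 0.024]), 0.64)]
```

Everything is in place.

```bash
python3 -c "
from cell import arm
print(arm.job_done())"
```

```text
the job is handed in; nothing more can be done
None
```

The large watch lay on the demagnetiser pad through one full button press and release and is back dial up in its own compartment; the job was handed in at about 25 s, with no verdict returned.

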